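Clear the saw's catch tray and hold a box rail in the pinning jig

TASK

The trimming saw's catch tray holds one long box rail and two short spacer blocks. First put both blocks into the tote; then lay the long rail flat on the pinning jig, centred and square against both pads of the sprung fence, and press it back until the fence's pointer stands about midway between the two pegs (half its travel), never ramming the fence to its hard stop. Keep pressing steadily for a few seconds and finish while still holding it there, so that a colleague can pin it; leave the small jar, the glue bottle and the loose offcut on the bench where they are.

Things in the scene. Friction and masses are not known exactly. Their poses are not given: they have to be found in the camera images.
- tray: steel catch tray, 250 (its x) x 220 (its y) x 30 mm high, walls and floor 5 mm; fixed, at the robot's left. A green trimming saw 170 mm high (blade guard to 240 mm) stands from 160 mm along the tray's +y with a chute between, from 110 mm on, up to 80 mm high. Origin under the tray's centre, at bench level
- rail: long pale box rail, 190 (its x) x 36 (y) x 24 mm (z), about 90 g, with two dark slots across its top; starts flat in the tray, long side roughly along the tray's x. Origin at the centre of its underside; both ends alike
- block0: short pale spacer block 70 (its x) x 36 (y) x 24 mm (z), about 40 g, a dark dot on top; starts flat in the tray, long side roughly along the tray's x. Origin at the centre of its underside
- block1: second spacer block, the same as block0
- tote: open grey plastic tote, 160 (its x) x 220 (its y) x 70 mm high, walls and floor 5 mm, fixed, empty. Origin at the centre of its underside, at bench level; it and the jig may change places
- jig: pinning jig, fixed. Plywood bed, top 15 mm above the bench, from 90 mm in front of (-x) to 170 mm behind the origin, 110 mm to either side (y); nothing on it higher than 46 mm. The rail lies on the bed, long side along jig y, middle at jig y = 0, and is pressed to jig +x. Origin at bench level, middle in y; +x points roughly away from the robot
- fence_face (a point): on the sprung fence, midway between its two aluminium pads, level with their faces (which look to jig -x), 31 mm above the bench; unpressed at jig x = +20 mm. Pads: 50 mm wide, at y = 45 to 95 mm either side, 17 to 45 mm above the bench. The 90 mm gap between them is open, 75 mm deep behind the faces, so a finger fits
- fence (a joint): how far the sprung fence is pushed back along jig +x, in m: 0 unpressed, hard stop at 0.030. Spring 600 N/m, no preload (half travel 0.015 = 9 N). A small pointer on its left (+y) end passes two thin steel pegs on the bed's left edge: it is at the first at 0.008, at the second at 0.022
- glue: white glue bottle, 56 mm diameter, 100 mm tall, beyond the gap between jig and tote; bystander, leave it alone
- pinjar: glass jar with brass lid, 52 mm diameter, 60 mm tall, near the robot; bystander, leave it alone
- offcut: wood offcut 50 x 30 x 14 mm, near the robot outside the tray; bystander, leave it alone
Things that resemble listed ones, but are neither listed nor needed, are in the scene too. What is shaped like the block0 but purple or yellow is not meant.

How it is judged:
By the outcome, as a careful person would: the job done as asked, in the order asked, and still so for the second after the job is handed in, while the arm keeps its last pose, push and grip.
It also fails if it takes over 72 s, if anything falls off the work surface, if the arm or the gripper's body presses on something with over 40 N, if the wrist force passes 120 N, or if a joint passes its speed limit or range.

ROBOT

A 6-joint arm with a two-finger parallel gripper is mounted at the origin on the work surface. World frame = base frame: x ahead of the robot, y to its left, z up, the work surface at z = 0. Lengths are in m, angles in rad, forces in N, time in s.
With the tool pointing down it reaches from about 0.4 to 0.825 m from the base axis. Payload 7 kg.
Tool frame: the origin (TCP) lies at the very end of the fingers, on their centre line; the grasp point (between the pads) lies 19 mm behind it; x points along the fingers, y is the direction in which the jaws open and shut, and the axes are right-handed (so a half turn about x gives the same grasp; the last joint's range is limited). The gripper opens to 88 mm and grips with 3 to 60 N. Pads are 19 mm wide; open, the fingers measure 130 mm over their backs; the gripper's body (78 mm by 193 mm) begins 47 mm behind the grasp point.
Start: joints at [1.544, 0.359, 0.012, 0, -1.224, -0.288], TCP at [0.209, 0.642, 0.227] pointing down, gripper open.
Joint ranges: [-3.07, 3.07], [-1.43, 2.12], [-1.02, 1.25], [-3.03, 1.67], [-3.05, -0], [-3.03, 3.03]. Speed limits (rad/s): [2.39, 2.39, 3.01, 3.14, 3.14, 3.14].

INTERFACE

Orientations are given as [roll, pitch, yaw] about the fixed x, y, z axes, in that order (R = Rz(yaw) Ry(pitch) Rx(roll)).
In Python, from station import arm gives the robot as it stands.
- The arm moves only by the shell command python3 -m inch 'ROWS' [OPENING] [FORCE]. ROWS is text: rows parted by semicolons, each of 6 numbers parted by spaces: the shift along the world's x, y, z in units of 30 mm (1.0 is 30 mm), then the turn, a rotation vector about the world's x, y, z in units of 5 degrees (1.0 is 5 degrees). In form: dx dy dz wx wy wz; .... A call has 1 to 12 rows; each row shifts and turns the commanded pose from where the row before left it; what a row does not reach is not made up. A row lasts 1/8 s, in which the tool goes at most 62.5 mm and 10.7 degrees, less where a joint would pass 70% of its speed; a pose out of reach is approached as far as the arm can. A call is refused whole if a number of a shift passes 1 or a number of a turn 1, either way. A call with a gripper value outside its range is refused whole. OPENING is the opening, from 0 (shut) to 1 (fully open), set as the call begins (- or left out, the last holds). The fingers move at their own pace and stop on an object; FORCE is the grip in N (left out, the last holds). Time passes only in rows, so rows that do not move let the fingers close. It gives the time, the measured TCP pose, the force and the opening at its end, in the units of the state.
- arm.get_state(): the state, without advancing time (a new reading comes with each control period).
- arm.grab_frame(name): name is "scene" or "side" or "wrist"; returns a dict with "frame" (480x640x3 uint8, red, green, blue), "range_z" (480x640 float32, m along the optical axis (not along the pixel's ray), 0 where there is no reading), "mtx" (3x3 intrinsics, pixels), "pose" (4x4, takes a point from camera to world coordinates). Camera axes: x right, y up, looking along -z (the intrinsics and any distortion apply to the point x, -y, -z); pixel columns grow to the right and rows downward; lengths in m; the calibration is good to about 2 mm. A picture is of the moment at which its call begins.
- arm.job_done(): hands the job in, once; it reports no verdict.
Trained networks look in a picture, given as the dict that the camera call returned (one of the last four; its "shot" number tells which), for a name from the list of things; names that differ only in an ending like _2 or _b are one class to them, and where a whole thing is asked for, a point or a joint stands for the part that bears it (a point fixed in the world has none). Each returns a list of dicts, best first, with "confidence" (0 to 1); they miss things now and then, are a little off and sometimes report something else, mostly with a low value. They report only what shows in the picture. A call takes as long as a camera call. They do not tell look-alikes from the thing itself.
- arm.search_frame(picture, target): "extent" ([centre column, centre row, width, height] as shares, 0 to 1, of the picture: columns of its width, rows of its height, round what is visible of it).
- arm.masks_of(picture, target): "mask" (480x640 bool, what is visible of it) and "extent" ([centre column, centre row, width, height] as shares, 0 to 1, of the picture: columns of its width, rows of its height, round what is visible of it).
- arm.place_of(picture, target): "position" ([column, row] as shares, 0 to 1, of the picture: columns of its width, rows of its height: a listed point, or the origin of a listed thing).
The state is a dict: "t": time; "q": joint angles; "qd": joint speeds; "joint_efforts": joint torques, N m; "eef_pos": TCP position; "ee_rot": TCP orientation; "force": force on the tool from outside, world axes, zero at the start; "moment": the same for the moment, N m; "width": finger opening in m.
Only numpy, scipy, OpenCV 4.12 (cv2) and the standard library are available. Lean on these libraries where they do the work, as an engineer would, in place of code of your own. Each camera call takes 0.05 s, during which the arm holds its last target. There are 200 camera calls.

## Working session

There is one attempt and no reset: what is moved stays moved. The work goes in short steps, Python scripts to look and compute and a shell command to move; the robot and the scene stay as the last step left them, time stands still between calls to the robot, and variables do not carry over. Pictures are saved under pics/ and viewed, about 8 in all and at most 12, crops included, and the job is handed in when it is done.

```bash
mkdir -p pics; ls; cat > h.py <<'E'
import numpy as np, cv2
from station import arm
def world(p,u,v,z=None):
    K=p["mtx"]; T=np.array(p["pose"])
    d=np.array([(u-K[0][2])/K[0][0],-(v-K[1][2])/K[1][1],-1.])
    if z is None:
        r=p["range_z"][int(round(v)),int(round(u))]; return T[:3,:3]@(d*r)+T[:3,3]
    w=T[:3,:3]@d; return T[:3,3]+w*(z-T[2,3])/w[2]
def cloud(p):
    K=np.array(p["mtx"]);T=np.array(p["pose"]);r=p["range_z"]
    v,u=np.mgrid[0:480,0:640]
    P=np.stack([(u-K[0,2])/K[0,0]*r,-(v-K[1,2])/K[1,1]*r,-r],-1)
    return P@T[:3,:3].T+T[:3,3]
def save(p,n): cv2.imwrite(f"pics/{n}.png",cv2.cvtColor(p["frame"],cv2.COLOR_RGB2BGR))
E
python3 - <<'E'
from h import *
s=arm.get_state(); print({k:np.round(v,3).tolist() for k,v in s.items()})
for c in ["scene","side","wrist"]:
    p=arm.grab_frame(c); save(p,c+"0"); print(c,[k for k in p], np.round(p["pose"],3).tolist(), p["mtx"])
    C=cloud(p)
    for n in ["tray","rail","block0","tote","jig","fence_face","glue","pinjar","offcut"]:
        for m in arm.place_of(p,n)[:4]:
            u,v=m["position"][0]*640,m["position"][1]*480
            if 0<=u<640 and 0<=v<480: print(n,round(m["confidence"],2),round(u),round(v),world(p,u,v).round(3),world(p,u,v,0.03).round(3))
E
```

```text
pics
{'t': 0.0, 'q': [1.544, 0.359, 0.011, -0.0, -1.224, -0.288], 'qd': [0.0, 0.002, -0.0, -0.0, 0.001, -0.001], 'joint_efforts': [0.0, -58.272, 29.306, 6.997, 0.007, -0.0], 'eef_pos': [0.209, 0.641, 0.226], 'ee_rot': [1.672, 1.569, -1.784], 'force': [0.247, -0.382, -1.002], 'moment': [0.005, -0.032, -0.013], 'width': 0.087}
scene ['frame', 'range_z', 'mtx', 'pose', 'shot'] [[-0.523, -0.725, 0.448, 0.897], [0.852, -0.439, 0.285, 0.278], [-0.01, 0.531, 0.848, 0.778], [0.0, 0.0, 0.0, 1.0]] [[482.91552779   0.         322.93301604]
 [  0.         482.91552779 237.38930726]
 [  0.           0.           1.        ]]
tray 0.75 465 308 [0.485 0.302 0.004] [0.499 0.301 0.03 ]
rail 0.66 434 292 [0.498 0.246 0.028] [0.498 0.246 0.03 ]
block0 0.93 294 352 [0.708 0.098 0.023] [0.71  0.099 0.03 ]
block0 0.74 498 292 [0.44  0.338 0.028] [0.441 0.338 0.03 ]
block0 0.69 466 343 [0.554 0.327 0.03 ] [0.554 0.327 0.03 ]
block0 0.61 241 316 [ 0.702 -0.014  0.022] [ 0.704 -0.011  0.03 ]
tote 0.58 298 252 [ 0.539 -0.006  0.003] [0.551 0.004 0.03 ]
tote 0.41 497 291 [0.439 0.335 0.028] [0.44  0.335 0.03 ]
[... 1076 characters left out ...]
0.004] [ 0.523 -0.028  0.03 ]
jig 0.7 454 275 [ 0.726 -0.225  0.034] [ 0.729 -0.222  0.03 ]
jig 0.63 387 380 [ 0.459 -0.366  0.014] [ 0.452 -0.373  0.03 ]
glue 0.8 454 276 [ 0.727 -0.226  0.03 ] [ 0.726 -0.226  0.03 ]
glue 0.51 278 289 [ 0.365 -0.088  0.026] [ 0.363 -0.091  0.03 ]
pinjar 0.62 279 288 [ 0.367 -0.088  0.027] [ 0.367 -0.09   0.03 ]
offcut 0.49 256 258 [0.36  0.033 0.013] [0.354 0.016 0.03 ]
wrist ['frame', 'range_z', 'mtx', 'pose', 'shot'] [[-0.31, 0.905, 0.29, 0.289], [-0.951, -0.296, -0.094, 0.617], [0.001, -0.305, 0.952, 0.384], [0.0, 0.0, 0.0, 1.0]] [[376.07276664   0.         322.59304631]
 [  0.         376.07276664 240.82298048]
 [  0.           0.           1.        ]]
```

View pics/scene0.png

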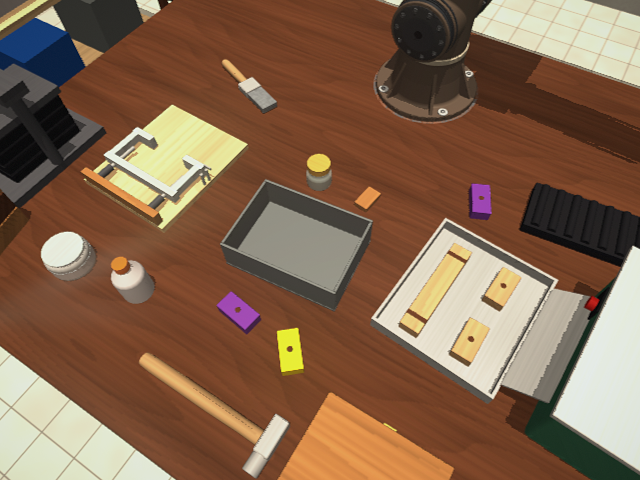

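View pics/side0.png

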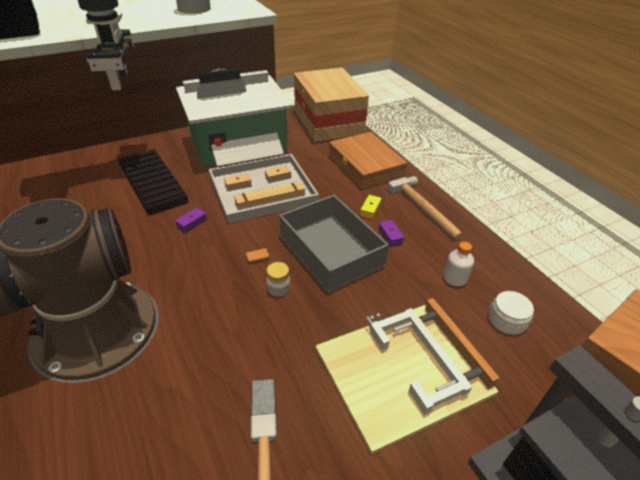

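```bash
cat > m.py <<'E'
from h import *
def top(p,n,zr=None,k=4):
    C=cloud(p); out=[]
    for m in arm.masks_of(p,n)[:k]:
        M=m["mask"]&(p["range_z"]>0); P=C[M]
        if len(P)<30: continue
        zt=np.percentile(P[:,2],90); lo,hi=zr or (zt-.006,zt+.006)
        Q=P[(P[:,2]>lo)&(P[:,2]<hi)]
        if len(Q)<20: continue
        (c,s,a)=cv2.minAreaRect((Q[:,:2]*1000).astype(np.float32))
        print(n,round(m["confidence"],2),"rgb",p["frame"][M].mean(0).astype(int),"zt",zt.round(3),"c",np.round(c,1),"size",np.round(s,1),"ang",round(a,1))
E
python3 - <<'E'
from m import *
for c in ["scene","side"]:
    p=arm.grab_frame(c); print(c); C=cloud(p)
    Z=C[...,2]; print("bench z", [Z[y,x].round(4) for y,x in ([(300,200),(60,300),(210,380),(420,400)] if c=="scene" else [(300,300),(240,230),(360,250),(220,340)])])
    for n in ["tray","rail","block0","tote","jig","fence","pinjar","offcut","glue"]: top(p,n)
E
```

```text
scene
bench z [np.float64(-0.0018), np.float64(-0.0018), np.float64(-0.0019), np.float64(-0.0008)]
tray 0.56 rgb [179 178 164] zt 0.161 c [511.2 464.9] size [315.4 101.9] ang 12.7
rail 0.83 rgb [215 186 117] zt 0.029 c [482.8 243.5] size [ 36.2 191.6] ang 85.2
block0 0.97 rgb [213 179 112] zt 0.029 c [543.3 329.9] size [35.8 70.4] ang 86.5
block0 0.91 rgb [220 220  49] zt 0.024 c [707.4  87.9] size [70.8 35.2] ang 41.7
block0 0.9 rgb [142  66 154] zt 0.024 c [696.5 -24.7] size [70.9 36.2] ang 81.3
block0 0.88 rgb [126  57 138] zt 0.024 c [263.5 237.3] size [72.  36.5] ang 23.4
tote 0.66 rgb [112 109  99] zt 0.065 c [536.7  -6.6] size [161.8 221.2] ang 5.5
fence 0.87 rgb [178 177 161] zt 0.045 c [ 529.7 -350.3] size [203.3  95.9] ang 87.7
pinjar 0.9 rgb [165 146  83] zt 0.059 c [376.1 -62.4] size [48.6 43. ] ang 31.2
offcut 0.83 rgb [192 124  66] zt 0.014 c [369.1  45.3] size [30.2 51.6] ang 83.0
glue 0.79 rgb [167 143 120] zt 0.097 c [ 751.2 -207. ] size [25.3 24.7] ang 37.9
glue 0.34 rgb [179 178 163] zt 0.045 c [ 530.1 -350.1] size [203.3  95.8] ang 87.9
side
bench z [np.float64(0.
[... 495 characters left out ...]
 115] zt 0.025 c [694.1 -29.8] size [69.1 37.3] ang 83.5
tote 0.67 rgb [85 81 72] zt 0.065 c [535.6  -7.7] size [162.5 225.3] ang 5.5
jig 0.85 rgb [199 189 132] zt 0.044 c [ 555.  -356.1] size [208.7 152.3] ang 87.0
fence 0.73 rgb [176 175 154] zt 0.046 c [ 528.  -352.6] size [204.2  96.3] ang 87.6
pinjar 0.94 rgb [147 126  75] zt 0.06 c [373.8 -66.9] size [43.1 44.3] ang 31.5
offcut 0.73 rgb [161 103  56] zt 0.015 c [367.6  43. ] size [34.  50.4] ang 83.1
offcut 0.71 rgb [85 81 72] zt 0.064 c [535.6  -9.9] size [162.2 221. ] ang 5.5
offcut 0.23 rgb [163 132  88] zt 0.029 c [542.8 325.6] size [38.6 71.2] ang 86.1
glue 0.83 rgb [146 124 103] zt 0.093 c [ 749.7 -210.7] size [27.4 25.5] ang 6.8
```

```bash
python3 - <<'E'
from m import *
from scipy.spatial.transform import Rotation as R
p=arm.grab_frame("scene"); C=cloud(p); P=C.reshape(-1,3); ok=(p["range_z"]>0).ravel()
F=p["frame"].reshape(-1,3).astype(int)
print("tool axes\n",R.from_euler("xyz",arm.get_state()["ee_rot"]).as_matrix().round(3))
def rect(n,S): 
    c,s,a=cv2.minAreaRect((S[:,:2]*1000).astype(np.float32)); print(n,len(S),np.round(c,1),np.round(s,1),round(a,1))
# jig bed
m=ok&(abs(P[:,2]-.0135)<.005)&(P[:,1]<-.2)&(P[:,1]>-.5)&(P[:,0]<.75)&(P[:,0]>.35)&(F[:,0]>180)&(F[:,0]-F[:,2]>40)
rect("bed",P[m])
# fence in jig frame guess
m=ok&(P[:,2]>.03)&(P[:,2]<.055)&(P[:,1]<-.2)&(P[:,1]>-.5)&(P[:,0]<.75)&(P[:,0]>.35)
a=np.radians(-2.3); e=np.array([[np.cos(a),np.sin(a)],[-np.sin(a),np.cos(a)]])
Q=(P[m][:,:2]-[.53,-.35])@e.T*1000
for y in range(-110,115,10):
    q=Q[abs(Q[:,1]-y)<5]
    if len(q): print(y,np.percentile(q[:,0],[1,50,99]).round(0),len(q),end=" | ")
print()
# blocks & rail from top height by colour
Z=C[...,2]
m=(Z>.023)&(Z<.036)&(C[...,0]>.36)&(C[...,0]<.62)&(C[...,1]>.19)&(C[...,1]<.40)&(p["frame"][...,0].astype(int)-p["frame"][...,2]>50)
n,l,st,_=cv2.connectedComponentsWithStats(m.astype(np.uint8))
for i in range(1,n):
    if st[i,4]>100: rect("pale",C[l==i])
g=p["frame"].astype(int); 
t=(Z>.026)&(Z<.033)&(C[...,0]>.3)&(C[...,0]<.68)&(C[...,1]>.15)&(C[...,1]<.43)&(g[...,0]-g[...,2]<45)
rect("traywalls",C[t])
for x in (.43,.55):
    print(x,[(round(y,2),np.round(P[ok&(abs(P[:,0]-x)<.01)&(abs(P[:,1]-y)<.006),2].max(initial=0),3)) for y in np.arange(.36,.5,.012)])
E
```

```text
tool axes
 [[ 0.    -0.31  -0.951]
 [-0.    -0.951  0.31 ]
 [-1.     0.    -0.   ]]
bed 6540 [ 500.7 -356.1] [222.8 259.9] 87.5
-110 [ 88.  94. 101.] 8 | -100 [-47.  26. 102.] 139 | -90 [-47.   6. 102.] 304 | -80 [-46.  37. 102.] 216 | -70 [-47.  55. 102.] 202 | -60 [-47.  42. 102.] 115 | -50 [-47.  42. 102.] 106 | -40 [ 32.  67. 102.] 84 | -30 [ 33.  88. 102.] 75 | -20 [ 32.  91. 221.] 88 | -10 [ 32.  94. 220.] 106 | 0 [ 33.  95. 220.] 109 | 10 [ 32.  96. 219.] 131 | 20 [ 32.  98. 219.] 129 | 30 [ 33.  99. 218.] 128 | 40 [-47.  47. 218.] 131 | 50 [-46.  44. 102.] 122 | 60 [-46.  47. 102.] 203 | 70 [-46.  46. 102.] 254 | 80 [-45.  10. 102.] 335 | 90 [-47.  39. 102.] 179 | 100 [-48. -36. -21.] 53 | 
pale 2082 [482.9 243.7] [ 35.9 191.9] 85.2
pale 772 [425.2 340.6] [35.6 71.1] 84.5
pale 930 [543.1 330. ] [35.6 71.6] 86.8
traywalls 1725 [479.8 296.2] [219.9 252.7] 84.9
0.43 [(np.float64(0.36), np.float64(0.031)), (np.float64(0.37), np.float64(0.007)), (np.float64(0.38), np.float64(0.007)), (np.float64(0.4), np.float64(0.007)), (np.float64(0.41), np.float64(0.041)), (np.float64(0.42), np.float64(0.049)), (np.float64(0.43), np.float64(0.055)), (np.float64(0.44), np.float64(0.063)), (np.float64(0.46), np.float64(0.161)), (np.float64(0.47), np.float64(0.164)), (np.float64(0.48), np.float64(0.163)), (np.float64(0.49), np.float64(0.164))]
0.55 [(np.float64(0.36), np.float64(0.007)), (np.float64(0.37), np.float64(0.007)), (np.float64(0.38), np.float64(0.007)), (np.float64(0.4), np.float64(0.039)), (np.float64(0.41), np.float64(0.049)), (np.float64(0.42), np.float64(0.054)), (np.float64(0.43), np.float64(0.065)), (np.float64(0.44), np.float64(0.16)), (np.float64(0.46), np.float64(0.163)), (np.float64(0.47), np.float64(0.164)), (np.float64(0.48), np.float64(0.164)), (np.float64(0.49), np.float64(0.164))]
```

```bash
python3 -m inch '0 -1 1 0 0 1; 0 -1 1 0 0 1; 0.5 -1 0.5 0 0 0.6; 0.96 -1 0 0 0 0; 0.96 -1 0 0 0 0; 0.96 -1 0 0 0 0; 0.96 -1 0 0 0 0; 0.96 -1 0 0 0 0; 0.95 -1 0 0 0 0; 0.95 -1 0 0 0 0; 0 0 -1 0 0 0; 0 0 -1 0 0 0' 0.6 25
python3 - <<'E'
from m import *
from scipy.spatial.transform import Rotation as R
p=arm.grab_frame("wrist"); save(p,"w1"); C=cloud(p); Z=C[...,2];g=p["frame"].astype(int)
s=arm.get_state(); M=R.from_euler("xyz",s["ee_rot"]).as_matrix(); print(s["t"],s["eef_pos"].__repr__(),"jaw",np.degrees(np.arctan2(M[1,1],M[0,1])),M[:,0].round(3),np.round(s["q"],2))
m=(Z>.023)&(Z<.036)&(C[...,0]>.33)&(C[...,0]<.65)&(C[...,1]>.15)&(C[...,1]<.42)&(g[...,0]-g[...,2]>40)
n,l,st,_=cv2.connectedComponentsWithStats(m.astype(np.uint8))
for i in range(1,n):
    if st[i,4]>200: c,sz,a=cv2.minAreaRect((C[l==i][:,:2]*1000).astype(np.float32)); print(np.round(c,1),np.round(sz,1),round(a,1))
E
```

```text
t: 4.05
eef_pos: [0.4255, 0.3413, 0.2412]
ee_rot: [-1.963, 1.569, 1.089]
force: [0.1, 1.1, -0.1]
width: 0.0523
4.1 array([0.42369815, 0.33999045, 0.23672275]) jaw -95.13556555676777 [-0.004 -0.003 -1.   ] [ 1.04  0.14 -0.26 -0.   -1.18  0.45]
[482.4 244.3] [ 36.6 188.9] 85.0
[542.4 330.4] [35.6 69.7] 86.8
[424.6 341. ] [35.1 70.3] 84.1
```

```bash
python3 -m inch '0 0.03 -1 0 0 0; 0 0 -1 0 0 0; 0 0 -1 0 0 0; 0 0 -1 0 0 0; 0 0 -1 0 0 0; 0 0 -1 0 0 0; 0 0 -1 0 0 0; 0 0 -0.6 0 0 0; 0 0 0 0 0 0'
python3 -m inch '0 0 0 0 0 0; 0 0 0 0 0 0; 0 0 0 0 0 0; 0 0 0 0 0 0' 0.2 30
```

```text
t: 5.22
eef_pos: [0.4247, 0.3423, 0.0128]
ee_rot: [1.137, 1.568, -2.092]
force: [-0.2, -0.1, -0.6]
width: 0.0521
t: 5.72
eef_pos: [0.4254, 0.3433, 0.0146]
ee_rot: [-2.14, 1.569, 0.914]
force: [-1.0, 0.6, 6.9]
width: 0.0356
```

```bash
python3 -m inch '0 0 0.7 0 0 0; 0 0 1 0 0 0; 0 0 1 0 0 0; 0 -0.3 1 0 0 0; 0.3 -1 0.3 0 0 0; 0.4 -1 0 0 0 0; 0.4 -1 0 0 0 0; 0.4 -1 0 0 0 0; 0.4 -1 0 0 0 0; 0.4 -1 0 0 0 0; 0.4 -1 0 0 0 0; 0.4 -1 0 0 0 0'
python3 -m inch '0.4 -1 0 0 0 0; 0.4 -0.7 -0.3 0 0 0; 0.3 0 -1 0 0 0; 0 0 -1 0 0 0; 0 0 -1 0 0 0; 0 0 -0.5 0 0 0; 0 0 0 0 0 0'
```

```text
t: 7.22
eef_pos: [0.5182, 0.0927, 0.1339]
ee_rot: [-2.323, 1.57, 0.731]
force: [1.0, 0.9, 0.2]
width: 0.036
t: 8.1
eef_pos: [0.5505, 0.0425, 0.019]
ee_rot: [0.546, 1.569, -2.684]
force: [0.3, 0.1, -0.4]
width: 0.0359
```

```bash
python3 -m inch '0 0 0 0 0 0; 0 0 0 0 0 0; 0 0 0 0 0 0' 0.65; python3 - <<'E'
from h import *
p=arm.grab_frame("scene"); save(p,"s2")
E
```

```text
t: 8.48
eef_pos: [0.5515, 0.0429, 0.0204]
ee_rot: [-2.649, 1.569, 0.404]
force: [0.1, 0.4, -0.0]
width: 0.056
```

```bash
python3 -m inch '0 0 1 0 0 0; 0 0 1 0 0 0; 0 0 1 0 0 0; 0 0.6 1 0 0 0.3; -0.1 1 0 0 0 0; -0.1 1 0 0 0 0; -0.1 1 0 0 0 0; 0 1 0 0 0 0; 0 1 0 0 0 0; 0 1 0 0 0 0; 0 1 0 0 0 0; 0 1 0 0 0 0' 0.6
python3 -m inch '0 1 0 0 0 0; 0 0 0 0 0 0; 0 0 0 0 0 0'
python3 - <<'E'
from m import *
p=arm.grab_frame("wrist"); C=cloud(p); Z=C[...,2];g=p["frame"].astype(int); print(np.round(arm.get_state()["eef_pos"],4))
m=(Z>.023)&(Z<.036)&(C[...,0]>.33)&(C[...,0]<.65)&(C[...,1]>.15)&(C[...,1]<.42)&(g[...,0]-g[...,2]>40)
n,l,st,_=cv2.connectedComponentsWithStats(m.astype(np.uint8))
for i in range(1,n):
    if st[i,4]>200: c,sz,a=cv2.minAreaRect((C[l==i][:,:2]*1000).astype(np.float32)); print(np.round(c,1),np.round(sz,1),round(a,1))
E
```

```text
t: 10.02
eef_pos: [0.5419, 0.3019, 0.1398]
ee_rot: [-2.254, 1.57, 0.826]
force: [-0.0, 0.2, -1.1]
width: 0.0527
t: 10.4
eef_pos: [0.5418, 0.3309, 0.1393]
ee_rot: [0.795, 1.57, -2.408]
force: [-0.1, 0.8, -0.5]
width: 0.0527
[0.5419 0.3305 0.1394]
[523.6 240.8] [ 36.5 107.4] 85.3
[542.9 330.6] [35.5 69.9] 87.1
```

View pics/s2.png

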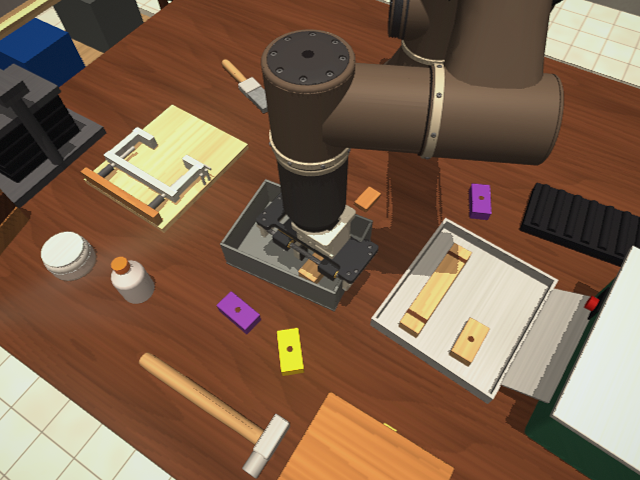

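The picture shows block1 in the tote (310,272), with the rail and block0 still in the tray. Next is block0.

```bash
python3 -m inch '0 0 -1 0 0 0; 0 0 -1 0 0 0; 0 0 -1 0 0 0; 0 0 -0.8 0 0 0; 0 0 -0.45 0 0 0; 0 0 0 0 0 0'
python3 -m inch '0 0 0 0 0 0; 0 0 0 0 0 0; 0 0 0 0 0 0; 0 0 0 0 0 0' 0.2 30
python3 -m inch '0 0 0.7 0 0 0; 0 0 1 0 0 0; 0 0 1 0 0 0; 0 -0.3 1 0 0 0; 0 -1 0.3 0 0 0; 0 -1 0 0 0 0; 0 -1 0 0 0 0; 0 -1 0 0 0 0; 0 -1 0 0 0 0; 0 -1 0 0 0 0; 0 -1 0 0 0 0; 0 -1 0 0 0 0'
```

```text
t: 11.2
eef_pos: [0.5418, 0.3299, 0.0114]
ee_rot: [0.923, 1.569, -2.281]
force: [0.5, 0.2, -0.4]
width: 0.0526
t: 11.7
eef_pos: [0.5425, 0.3311, 0.0131]
ee_rot: [-2.41, 1.569, 0.671]
force: [-0.6, -0.4, 5.1]
width: 0.0359
t: 13.2
eef_pos: [0.5404, 0.0788, 0.1305]
ee_rot: [0.41, 1.568, -2.795]
force: [0.1, -0.3, -0.4]
width: 0.036
```

```bash
python3 -m inch '0 -1 0 0 0 0; 0 -1 0 0 0 0; 0 -1 0 0 0 0; 0 -1 -0.3 0 0 0; 0 -0.3 -1 0 0 0; 0 0 -1 0 0 0; 0 0 -1 0 0 0; 0 0 -0.45 0 0 0; 0 0 0 0 0 0'
python3 -m inch '0 0 0 0 0 0; 0 0 0 0 0 0; 0 0 0 0 0 0' 0.6
python3 -m inch '0 0 1 0 0 0; 0 0 1 0 0 0; 0 0 1 0 0 0; -0.2 1 1 0 0 0; -0.2 1 0 0 0 0; -0.2 1 0 0 0 0; -0.2 1 0 0 0 0; -0.2 1 0 0 0 0; -0.2 1 0 0 0 0; -0.2 1 0 0 0 -0.4; -0.2 1 0 0 0 0; -0.2 1 0 0 0 0' 0.6
```

```text
t: 14.32
eef_pos: [0.5406, -0.0482, 0.0184]
ee_rot: [0.326, 1.568, -2.878]
force: [-1.0, 0.6, 0.9]
width: 0.0358
t: 14.7
eef_pos: [0.5425, -0.0471, 0.0204]
ee_rot: [-2.831, 1.569, 0.249]
force: [-0.1, 0.2, -0.4]
width: 0.0521
t: 16.2
eef_pos: [0.4877, 0.2238, 0.1401]
ee_rot: [-2.248, 1.57, 0.798]
force: [0.1, 0.3, -0.0]
width: 0.0524
```

```bash
python3 -m inch '-0.15 0.65 0 0 0 0; 0 0 0 0 0 0; 0 0 0 0 0 0'
python3 - <<'E'
from m import *
from scipy.spatial.transform import Rotation as R
p=arm.grab_frame("scene"); save(p,"s3")
p=arm.grab_frame("wrist"); C=cloud(p); Z=C[...,2];g=p["frame"].astype(int); s=arm.get_state(); print(np.round(s["eef_pos"],4)); M=R.from_euler("xyz",s["ee_rot"]).as_matrix(); print(np.degrees(np.arctan2(M[1,1],M[0,1])),np.round(s["q"],2))
m=(Z>.023)&(Z<.036)&(C[...,0]>.33)&(C[...,0]<.65)&(C[...,1]>.15)&(C[...,1]<.42)&(g[...,0]-g[...,2]>40)
n,l,st,_=cv2.connectedComponentsWithStats(m.astype(np.uint8))
for i in range(1,n):
    if st[i,4]>200: c,sz,a=cv2.minAreaRect((C[l==i][:,:2]*1000).astype(np.float32)); print(np.round(c,1),np.round(sz,1),round(a,1))
E
```

```text
t: 16.58
eef_pos: [0.4834, 0.2417, 0.1395]
ee_rot: [0.844, 1.57, -2.394]
force: [0.1, 0.0, 1.0]
width: 0.0522
[0.4836 0.2415 0.1396]
-95.580347239126 [ 0.83  0.21 -0.4  -0.   -0.95  0.65]
[495.8 243.2] [ 35.9 162.2] 85.1
[402.2 251.1] [34.6 13.7] 83.1
```

View pics/s3.png

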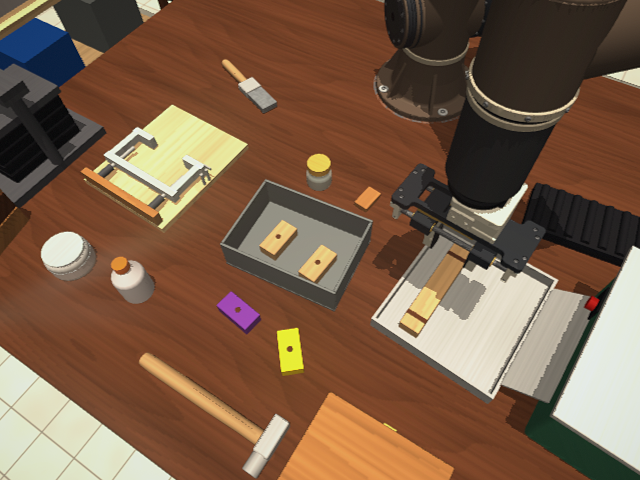

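Both blocks lie in the tote (279,238 and 318,263), and the bystanders haven't moved. Now I'll grip the rail.

```bash
python3 -m inch '0 0.09 -1 0 0 0; 0 0 -1 0 0 0; 0 0 -1 0 0 0; 0 0 -0.8 0 0 0; 0 0 -0.45 0 0 0; 0 0 0 0 0 0'
python3 -m inch '0 0 0 0 0 0; 0 0 0 0 0 0; 0 0 0 0 0 0; 0 0 0 0 0 0' 0.2 40
python3 -m inch '0 0 0.7 0 0 0; 0 0 1 0 0 0; 0 0 1 0 0 0; 0 0 1 0 0 0; 0 0 0.6 0 0 0; 0 -1 0 0 0 -0.5; -0.1 -1 0 0 0 -0.9; -0.1 -1 0 0 0 -1; -0.1 -1 0 0 0 -1; -0.1 -1 0 0 0 -1; -0.1 -1 0 0 0 -1; -0.1 -1 0 0 0 -1'
python3 -m inch '-0.1 -1 0 0 0 -1; -0.1 -1 0 0 0 -1; -0.1 -1 0 0 0 -1; -0.1 -1 0 0 0 -1; -0.1 -1 0 0 0 -1; -0.1 -1 0 0 0 -1; -0.1 -1 0 0 0 -1; 0 -1 0 0 0 -1; 0 -1 0 0 0 -1; 0 -1 0 0 0 -1; 0 -1 0 0 0 -1'
python3 -m inch '0 -1 0 0 0 -1; 0 -1 0 0 0 0; 0 0 0 0 0 0; 0 0 0 0 0 0'
```

```text
t: 17.42
eef_pos: [0.4833, 0.2442, 0.0115]
ee_rot: [0.943, 1.569, -2.296]
force: [0.3, -0.0, 0.1]
width: 0.0526
t: 17.92
eef_pos: [0.4839, 0.2453, 0.013]
ee_rot: [-2.41, 1.569, 0.635]
force: [-0.4, -1.9, 6.7]
width: 0.0355
t: 19.42
eef_pos: [0.4652, 0.034, 0.1412]
ee_rot: [-1.629, 1.57, 0.854]
force: [0.3, -0.3, -0.8]
width: 0.0357
t: 20.8
eef_pos: [0.4443, -0.296, 0.1411]
ee_rot: [-0.98, 1.57, 0.544]
force: [0.0, 0.4, -0.9]
width: 0.0356
t: 21.3
eef_pos: [0.4442, -0.3548, 0.1408]
ee_rot: [0.799, 1.57, 2.238]
force: [0.6, -0.7, -0.6]
width: 0.036
```

Measure the rail pose and the fence pads now, from close by.

```bash
cat > look.py <<'E'
from m import *
from scipy.spatial.transform import Rotation as R
import sys
s=arm.get_state(); M=R.from_euler("xyz",s["ee_rot"]).as_matrix(); print(s["t"],np.round(s["eef_pos"],4),"jaw",np.degrees(np.arctan2(M[1,1],M[0,1])).round(2),"down",M[:,0].round(3),"F",np.round(s["force"],1))
for c in ["scene","side","wrist"]:
    p=arm.grab_frame(c); save(p,c+sys.argv[1]); C=cloud(p); g=p["frame"].astype(int); Z=C[...,2]
    for n in ["rail","fence"]:
        print(c,end=" "); top(p,n,k=1)
    # pad faces: fence-top points in jig frame
    a=np.radians(-2.5); B=np.array([[np.cos(a),np.sin(a)],[-np.sin(a),np.cos(a)]])
    m=(Z>.040)&(Z<.050)&(g.max(-1)-g.min(-1)<40)&(g.min(-1)>90)&(C[...,0]>.4)&(C[...,0]<.65)&(C[...,1]<-.2)&(C[...,1]>-.5)
    Q=(C[m][:,:2]-[.4607,-.3544])@B.T*1000
    for y0,y1 in [(-93,-50),(50,93)]:
        q=Q[(Q[:,1]>y0)&(Q[:,1]<y1)]
        if len(q)>20:
            b=[q[abs(q[:,1]-y)<4][:,0] for y in np.linspace(y0+4,y1-4,5)]
            print("   pad",y0,[np.percentile(x,3).round(1) if len(x)>3 else None for x in b])
    if len(Q)>20: print("   y span",np.percentile(Q[:,1],[.5,99.5]).round(1))
E
python3 look.py 4
```

```text
21.3 [ 0.4442 -0.3548  0.1408] jaw 172.43 down [-0.  0. -1.] F [ 0.6 -0.7 -0.6]
scene rail 0.97 rgb [138 103  65] zt 0.156 c [ 449.8 -317.1] size [124.3  38.6] ang 82.7
scene fence 0.76 rgb [176 174 159] zt 0.044 c [ 529.9 -350.7] size [202.9  95.7] ang 87.4
   pad -93 [np.float64(23.8), np.float64(23.9), np.float64(23.8), np.float64(23.1), np.float64(22.6)]
   pad 50 [np.float64(22.2), np.float64(23.0), np.float64(22.7), np.float64(23.7), np.float64(23.6)]
   y span [-94.3 107.2]
side rail 0.7 rgb [189 187 167] zt 0.046 c [ 529.4 -363.2] size [186.5  96.1] ang 85.5
side fence 0.95 rgb [189 187 168] zt 0.046 c [ 530.6 -362.9] size [189.   95.5] ang 84.5
   pad -93 [np.float64(21.0), np.float64(19.6), np.float64(20.5), np.float64(19.9), np.float64(21.0)]
   pad 50 [np.float64(98.3), np.float64(98.9), None, None, np.float64(64.5)]
   y span [-97.1  88.1]
wrist rail 0.93 rgb [167 133  91] zt 0.157 c [ 442.6 -376.3] size [139.1  36.5] ang 82.9
wrist fence 0.89 rgb [188 190 184] zt 0.045 c [ 527.  -385.7] size [133.2  95.2] ang 87.6
   pad -93 [np.float64(22.8), np.float64(22.8), np.float64(21.3), np.float64(21.2), np.float64(21.2)]
   y span [-94.   34.4]
```

```bash
python3 -m inch '0 -0.1 0 0 0 0.95; 0 0 -1 0 0 0; 0 0 -1 0 0 0; 0 0 -0.9 0 0 0; 0 0 -0.6 0 0 0; 0 0 0 0 0 0; 0 0 0 0 0 0'; python3 look.py 5
```

```text
t: 22.62
eef_pos: [0.445, -0.3583, 0.0368]
ee_rot: [-2.162, 1.57, -0.639]
force: [-1.1, -0.6, -0.9]
width: 0.0356
22.625 [ 0.445  -0.3583  0.0368] jaw 177.23 down [ 0.001 -0.001 -1.   ] F [-1.1 -0.6 -0.9]
scene rail 0.98 rgb [139 105  66] zt 0.053 c [ 448.8 -315.6] size [112.1  38.5] ang 87.1
scene fence 0.63 rgb [177 174 159] zt 0.044 c [ 529.2 -351.8] size [206.2  97. ] ang 87.6
   pad -93 [np.float64(47.7), np.float64(47.7), np.float64(101.1), np.float64(101.6), np.float64(100.9)]
   pad 50 [np.float64(22.7), np.float64(23.0), np.float64(21.7), np.float64(24.5), np.float64(23.8)]
   y span [-92.8 108. ]
side rail 0.7 rgb [168 133  84] zt 0.054 c [ 444.1 -357.4] size [190.   35.8] ang 87.5
side fence 0.75 rgb [188 187 170] zt 0.046 c [ 526.6 -353.8] size [201.1  94.9] ang 87.4
   pad -93 [np.float64(20.6), np.float64(20.3), np.float64(19.8), np.float64(19.8), np.float64(19.4)]
   y span [-96.7  99.2]
wrist rail 0.77 rgb [153 122  83] zt 0.052 c [ 444.7 -379.9] size [139.5  36.4] ang 87.4
wrist fence 0.91 rgb [169 173 163] zt 0.044 c [ 527.5 -375.5] size [153.3  95.5] ang 87.4
   pad -93 [np.float64(22.6), np.float64(22.6), np.float64(21.2), np.float64(21.1), np.float64(21.2)]
   pad 50 [np.float64(100.2), None, None, None, None]
   y span [-93.9  56. ]
```

View pics/side5.png

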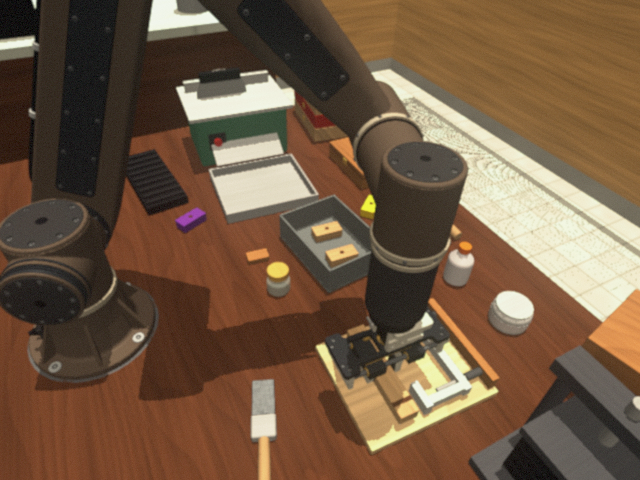

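Side view: both blocks are in the tote and the rail is held square just in front of the fence. It sits about 2 mm too far to −y, so I'll correct that and lower it.

```bash
python3 -m inch '0 0.06 -0.2 0 0 0; 0 0 -0.2 0 0 0; 0 0 -0.06 0 0 0; 0 0 0 0 0 0; 0 0 0 0 0 0'; python3 - <<'E'
from h import *
for i in range(3):
    p=arm.grab_frame("side"); s=arm.get_state(); print(np.round(s["eef_pos"],4),np.round(s["force"],2),np.round(s["moment"],2))
from m import *
top(p,"rail",k=1)
E
```

```text
t: 23.7
eef_pos: [0.4443, -0.3561, 0.023]
ee_rot: [1.711, 1.57, -3.05]
force: [-3.2, 4.7, 12.0]
width: 0.0356
[ 0.4443 -0.3561  0.023 ] [-3.31  4.83 12.1 ] [ 1.64  1.12 -0.01]
[ 0.4443 -0.3561  0.0229] [-3.41  4.21 12.18] [1.71 1.1  0.05]
[ 0.4443 -0.3561  0.0229] [-2.91  4.71 12.52] [1.68 1.1  0.01]
rail 0.84 rgb [167 133  85] zt 0.04 c [ 444.3 -354.9] size [190.3  37.6] ang 87.3
```

```bash
python3 -m inch '0 0 0.02 0 0 0; 0.2 -0.01 0 0 0 0; 0.2 -0.01 0 0 0 0; 0.1 0 0 0 0 0; 0 0 0 0 0 0; 0 0 0 0 0 0'; python3 -m inch '0.1 0 0 0 0 0; 0.05 -0.01 0 0 0 0; 0 0 0 0 0 0; 0 0 0 0 0 0';python3 -m inch '0.1 0 0 0 0 0; 0.05 -0.01 0 0 0 0; 0 0 0 0 0 0; 0 0 0 0 0 0'
```

```text
t: 24.65
eef_pos: [0.4594, -0.3571, 0.0229]
ee_rot: [2.017, 1.57, -2.744]
force: [-2.5, -0.0, 5.6]
width: 0.0357
t: 25.15
eef_pos: [0.4631, -0.3573, 0.023]
ee_rot: [1.535, 1.569, 3.058]
force: [-5.0, 1.0, 8.1]
width: 0.0353
t: 25.65
eef_pos: [0.4663, -0.3574, 0.0229]
ee_rot: [1.421, 1.567, 2.943]
force: [-8.5, 2.2, 11.3]
width: 0.0356
```

```bash
python3 -m inch '0 0 0.02 0 0 0; 0 0 0 0 0 0'; python3 look.py 6
```

```text
t: 25.9
eef_pos: [0.4669, -0.3574, 0.023]
ee_rot: [1.381, 1.568, 2.903]
force: [-5.4, 0.7, 4.5]
width: 0.0357
25.9 [ 0.4669 -0.3574  0.023 ] jaw 177.19 down [-0.003  0.001 -1.   ] F [-5.4  0.7  4.5]
scene rail 0.91 rgb [148 112  72] zt 0.039 c [ 471.9 -317.8] size [120.6  40.8] ang 87.0
scene fence 0.89 rgb [172 170 155] zt 0.044 c [ 535.9 -350.2] size [208.   95.8] ang 89.1
   pad -93 [np.float64(76.0), np.float64(78.1), np.float64(106.3), np.float64(106.5), np.float64(106.4)]
   pad 50 [np.float64(27.0), np.float64(27.5), np.float64(27.4), np.float64(28.4), np.float64(29.3)]
   y span [-92.7 106.3]
side rail 0.82 rgb [166 131  83] zt 0.04 c [ 467.1 -355.9] size [191.4  37.8] ang 87.5
side fence 0.89 rgb [199 198 180] zt 0.046 c [ 531.6 -360.3] size [189.1  95.8] ang 87.3
   pad -93 [np.float64(26.1), np.float64(24.7), np.float64(24.1), np.float64(24.7), np.float64(24.6)]
   pad 50 [None, None, np.float64(24.1), np.float64(24.6), np.float64(23.8)]
   y span [-96.8 106. ]
wrist rail 0.67 rgb [140 111  75] zt 0.039 c [ 466.7 -379.2] size [139.2  36.2] ang 87.5
wrist fence 0.87 rgb [161 165 157] zt 0.045 c [ 533.6 -381.6] size [141.5  98.1] ang 87.5
   pad -93 [np.float64(27.7), np.float64(27.6), np.float64(26.0), np.float64(26.1), np.float64(26.2)]
   y span [-94.1  42.8]
```

```bash
python3 -m inch '0.1 -0.01 0 0 0 0; 0.1 0 0.01 0 0 0; 0.1 0 0 0 0 0; 0 0 0.01 0 0 0; 0 0 0 0 0 0; 0 0 0 0 0 0'; python3 look.py 7
```

```text
t: 27.1
eef_pos: [0.4746, -0.3577, 0.0231]
ee_rot: [1.388, 1.565, 2.909]
force: [-7.7, -2.0, 3.1]
width: 0.0358
27.1 [ 0.4746 -0.3577  0.0231] jaw 177.18 down [-0.005  0.001 -1.   ] F [-7.7 -2.   3.1]
scene rail 0.79 rgb [149 112  71] zt 0.039 c [ 478.4 -310.6] size [123.2  37.2] ang 88.4
scene fence 0.74 rgb [174 172 159] zt 0.044 c [ 542.4 -353.5] size [199.5  94.5] ang 87.7
   pad -93 [np.float64(84.8), np.float64(86.7), np.float64(114.2), np.float64(114.2), np.float64(113.3)]
   pad 50 [np.float64(35.4), np.float64(34.5), np.float64(34.7), np.float64(36.1), np.float64(36.1)]
   y span [-93.1 107.8]
side rail 0.77 rgb [165 131  83] zt 0.04 c [ 474.5 -357.1] size [190.   37.5] ang 87.6
side fence 0.97 rgb [197 196 178] zt 0.046 c [ 539.9 -358.1] size [194.   95.8] ang 87.4
   pad -93 [np.float64(33.5), np.float64(32.7), np.float64(31.9), np.float64(32.2), np.float64(31.9)]
   pad 50 [None, None, None, np.float64(32.9), np.float64(33.2)]
   y span [-96.7 104.3]
wrist rail 0.63 rgb [139 110  74] zt 0.039 c [ 474.6 -379.5] size [139.1  36.5] ang 87.4
wrist fence 0.66 rgb [161 165 157] zt 0.045 c [ 540.  -381.7] size [141.8  95.4] ang 87.4
   pad -93 [np.float64(35.4), np.float64(35.3), np.float64(33.8), np.float64(33.8), np.float64(33.9)]
   y span [-94.   42.6]
```

```bash
python3 -m inch '0.09 0 0 0 0 0; 0 0 0 0 0 0; 0 0 0 0 0 0; 0 0 0 0 0 0; 0 0 0 0 0 0; 0 0 0 0 0 0'; python3 look.py 8; python3 - <<'E'
import cv2
a=cv2.imread("pics/scene8.png")[90:260,70:270]; b=cv2.imread("pics/side8.png")[290:450,310:510]
r=lambda i:cv2.resize(i,(400,500 if 0 else 340),interpolation=cv2.INTER_CUBIC)
cv2.imwrite("pics/c8.png",cv2.hconcat([r(a),r(b)]))
E
```

```text
t: 28.3
eef_pos: [0.4766, -0.3577, 0.0231]
ee_rot: [1.401, 1.564, 2.923]
force: [-9.4, -3.0, 4.8]
width: 0.0355
28.3 [ 0.4766 -0.3577  0.0231] jaw 177.17 down [-0.006  0.001 -1.   ] F [-9.4 -3.   4.8]
scene rail 0.57 rgb [151 114  73] zt 0.039 c [ 482.8 -312.2] size [126.9  43.3] ang 87.2
scene fence 0.67 rgb [203 170 109] zt 0.029 c [551.   43.7] size [36.5 70.3] ang 84.0
   pad -93 [np.float64(86.6), np.float64(88.0), np.float64(117.0), np.float64(115.6), np.float64(115.5)]
   pad 50 [np.float64(36.3), np.float64(36.7), np.float64(35.6), np.float64(40.5), np.float64(38.6)]
   y span [-93. 107.]
side rail 0.7 rgb [165 130  83] zt 0.04 c [ 476.8 -356.9] size [189.9  37.4] ang 87.3
side fence 0.77 rgb [194 192 173] zt 0.046 c [ 540.9 -354.3] size [202.3  98.1] ang 87.1
   pad -93 [np.float64(34.4), np.float64(35.4), np.float64(33.7), np.float64(34.6), np.float64(34.4)]
   pad 50 [None, None, None, np.float64(34.5), np.float64(35.1)]
   y span [-96.7 103.7]
wrist rail 0.86 rgb [138 109  74] zt 0.039 c [ 476.4 -378.9] size [140.4  36.4] ang 87.4
wrist fence 0.88 rgb [161 166 157] zt 0.045 c [ 543.2 -382.2] size [141.4  98.2] ang 87.6
   pad -93 [np.float64(37.4), np.float64(37.3), np.float64(35.7), np.float64(35.7), np.float64(35.8)]
   y span [-94.   42.4]
```

View pics/c8.png

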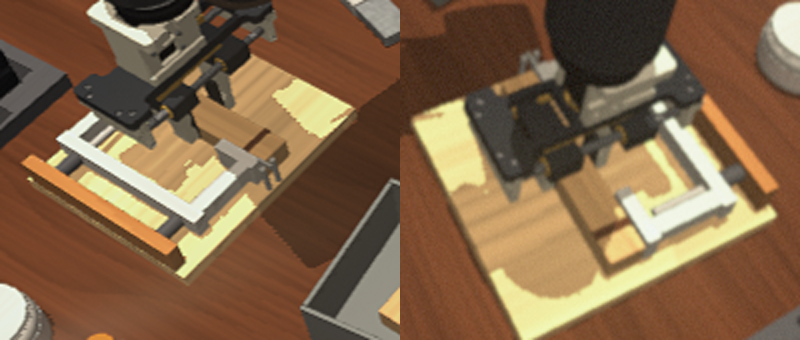

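The crop shows the rail flat on the bed and flush against the pads, with the pointer between the pegs (left half, about 265,170). Fence travel is about 14.7 mm, so I'll hold here.

```bash
Z='0 0 0 0 0 0; 0 0 0 0 0 0; 0 0 0 0 0 0; 0 0 0 0 0 0; 0 0 0 0 0 0; 0 0 0 0 0 0; 0 0 0 0 0 0; 0 0 0 0 0 0; 0 0 0 0 0 0; 0 0 0 0 0 0; 0 0 0 0 0 0; 0 0 0 0 0 0' ; unset Z
python3 -m inch '0 0 0 0 0 0; 0 0 0 0 0 0; 0 0 0 0 0 0; 0 0 0 0 0 0; 0 0 0 0 0 0; 0 0 0 0 0 0; 0 0 0 0 0 0; 0 0 0 0 0 0; 0 0 0 0 0 0; 0 0 0 0 0 0; 0 0 0 0 0 0; 0 0 0 0 0 0'
python3 -m inch '0 0 0 0 0 0; 0 0 0 0 0 0; 0 0 0 0 0 0; 0 0 0 0 0 0; 0 0 0 0 0 0; 0 0 0 0 0 0; 0 0 0 0 0 0; 0 0 0 0 0 0; 0 0 0 0 0 0; 0 0 0 0 0 0; 0 0 0 0 0 0; 0 0 0 0 0 0'
python3 -m inch '0 0 0 0 0 0; 0 0 0 0 0 0; 0 0 0 0 0 0; 0 0 0 0 0 0; 0 0 0 0 0 0; 0 0 0 0 0 0; 0 0 0 0 0 0; 0 0 0 0 0 0; 0 0 0 0 0 0; 0 0 0 0 0 0; 0 0 0 0 0 0; 0 0 0 0 0 0'
python3 look.py 9 | grep -E "jaw|wrist|pad -93"; python3 -c "
from station import arm
print(arm.job_done())"
```

```text
t: 30.25
eef_pos: [0.4766, -0.3577, 0.0231]
ee_rot: [1.404, 1.564, 2.926]
force: [-10.6, -2.2, 4.8]
width: 0.0358
t: 31.75
eef_pos: [0.4766, -0.3577, 0.023]
ee_rot: [1.401, 1.564, 2.922]
force: [-10.6, -3.4, 4.5]
width: 0.0356
t: 33.25
eef_pos: [0.4766, -0.3577, 0.0231]
ee_rot: [1.405, 1.564, 2.927]
force: [-10.5, -3.9, 4.4]
width: 0.0357
33.25 [ 0.4766 -0.3577  0.0231] jaw 177.17 down [-0.006  0.001 -1.   ] F [-10.5  -3.9   4.4]
   pad -93 [np.float64(86.3), np.float64(89.0), np.float64(116.5), np.float64(116.2), np.float64(116.8)]
   pad -93 [np.float64(34.9), np.float64(34.2), np.float64(33.9), np.float64(34.4), np.float64(34.1)]
wrist rail 0.83 rgb [138 110  74] zt 0.039 c [ 476.4 -379.2] size [139.7  36.4] ang 87.4
wrist fence 0.81 rgb [161 166 157] zt 0.045 c [ 542.1 -382. ] size [141.4  95.6] ang 87.3
   pad -93 [np.float64(37.4), np.float64(37.3), np.float64(35.7), np.float64(35.7), np.float64(35.8)]
the job is handed in; nothing more can be done
None
```

I put both spacer blocks in the tote. Then I laid the long rail flat on the jig and pressed it back against both fence pads. The job was handed in at about 33 s, with the arm still holding the rail there.

- **Fence travel:** about 14.5–14.7 mm by the side and wrist cameras, against the 15 mm target. It stayed steady through about 5 s of holding.
- **Squareness and centring:** the rail's angle agreed with the fence's to about 0.1–0.2°. It was centred to about 1 mm, and its top stood at 39 mm, which means it was flat on the bed.
- **Bystanders:** in the last full view I looked at, just before the rail was lowered, the jar, glue bottle and offcut were where they started. I did not measure them again at the end.

**Disagreements:**
- The wrist force read 9.4–10.6 N along the push while holding, where the spring alone should give about 8.8 N. I put the extra down to friction on the bed.
- The scene camera's view of the pads was partly blocked and gave scattered readings, and its detector once took a block for the fence. I relied on the side and wrist cameras instead.

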